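# Stand the plumb barrel heavy end down in the round dish

## Robot

A 7-joint arm with a two-finger parallel gripper is mounted at the origin on the work surface. World frame = base frame: x ahead of the robot, y to its left, z up, the work surface at z = 0. Lengths are in m, angles in rad, forces in N, time in s.
With the tool pointing down it reaches from about 0.4 to 0.85 m from the base axis. Payload 4.5 kg.
Tool frame: the origin (TCP) lies between the finger pads; the fingertips stand 11 mm ahead of it and the grasp point (between the pads) lies 8 mm behind it (r.tip_reach is the distance from the TCP to the fingertips, in m); x points along the fingers, y is the direction in which the jaws open and shut, and the axes are right-handed (so a half turn about x gives the same grasp; the last joint's range is limited). The gripper opens to 88 mm and grips with 3 to 60 N. Pads are 18 mm wide; open, the fingers measure 123 mm over their backs; the gripper's body (75 mm by 187 mm) begins 45 mm behind the grasp point.
Start: joints at [-1.111, 0.689, -0.195, 1.565, 0.157, 0.902, -0.215], TCP at [0.258, 0.569, 0.25] pointing down, gripper open.
Joint ranges: [-3.01, 3.01], [-0.46, 2.08], [-1.47, 1.51], [0.13, 2.56], [-1, 4.14], [0.04, 2.09], [-2.66, 2.66]. Speed limits (rad/s): [2.57, 2.57, 3.14, 3.14, 3.14, 3.14, 3.14].

## Interface

Orientations are given as a unit quaternion [x, y, z, w].
In Python, from plant import r gives the robot as it stands.
- The arm moves only by the tool drive_tool, never from a script. Its argument "deltas" is a list of rows, each a list of 3 entries, a list of its own where there are three numbers: the turn, a rotation vector about the tool's x, y, z in degrees, then the shift along the tool's x, y, z in cm, then the finger opening in cm, from 0 to 8.81. A call has 1 to 12 rows; each row shifts and turns the commanded pose from where the row before left it, along the tool's axes as they then stand; what a row does not reach is not made up. A row lasts 1/12 s, in which the tool goes at most 41.7 mm and 7.16 degrees, less where a joint would pass 70% of its speed; a pose out of reach is approached as far as the arm can. A call is refused whole if a number of a shift passes 4.17 or a number of a turn 7.16, either way. A call with a gripper value outside its range is refused whole. The fingers move at their own pace and stop on an object; "force" is the grip in N (left out, the last holds). Time passes only in rows, so rows that do not move let the fingers close. It gives the time, the measured TCP pose, the force and the opening at its end, in the units of the state.
- r.get_state(): the state, without advancing time (a new reading comes with each control period).
- r.snapshot(name): name is "side" or "top"; returns a dict with "color" (480x640x3 uint8, red, green, blue), "fov_y" (degrees; the focal length in pixels is half the picture's height over the tangent of half this angle, whatever the lens; pixels are square), "cx", "cy" (the principal point, pixels), "extrinsics" (4x4, takes a point from world to camera coordinates). Camera axes: x right, y up, looking along -z (the intrinsics and any distortion apply to the point x, -y, -z); pixel columns grow to the right and rows downward; lengths in m; the calibration is good to about 2 mm. A picture is of the moment at which its call begins. There is no depth.
- r.finish_job(): hands the job in, once; it reports no verdict.
The state is a dict: "clock": time; "q": joint angles; "qd": joint speeds; "joint_torque": joint torques, N m; "tool_pos": TCP position; "eef_rot": TCP orientation; "contact_force": force on the tool from outside, world axes, zero at the start; "moment": the same for the moment, N m; "opening": opening from 0.0 (shut) to 1.0 (fully open).
Only numpy, scipy, OpenCV 4.12 (cv2) and the standard library are available. Lean on these libraries where they do the work, as an engineer would, in place of code of your own. Each camera call takes 0.05 s, during which the arm holds its last target. There are 200 camera calls.

## Task

Put away the truing stand's plumb barrel, the one with a round steel disc on either side of its waist: a weight is hidden in one of its two like-looking ends. Grip it from above by the two discs, on which it swivels freely, lift it well clear of the bench so that the heavy end swings down, then stand it upright, heavy end down, on the floor of the shallow round steel dish without letting it drop. Leave the similar barrel that has no discs where it lies.

Things in the scene. Friction and masses are not known exactly. Their poses are not given: they have to be found in the camera images.
- plumb: Plumb barrel, 66 mm long, 0.25 kg: aluminium tube 23 mm across with a black 24 x 24 mm square cap on each end. It starts lying on its caps. Origin: its middle, 12 mm up as it lies, 33 mm above its foot as it stands. x axis: along its length. The ends look alike, but a weight hidden in one puts the centre of mass about 12 mm from the middle. y axis: across it, through the two discs.
- swivel (a point): Middle of the plumb barrel, on the discs' common axis (y): steel discs 22 mm across, 8 mm thick, one each side, outer faces 46 mm apart, 3 mm clear of the caps' sides. They turn as one, almost freely: gripped by their flat faces and lifted, the barrel swings heavy end down and is still within 1 s, a few degrees off plumb at most. Its ends sweep a 36 mm radius: keep the palm clear of it.
- dish: Shallow round steel dish fixed to the bench: 66 mm outside diameter, 12 mm high, wall 4 mm (opening 58 mm wide), flat floor 4 mm above the bench. Origin: centre of its underside, on the bench; z axis up.
- spacer: Plain spacer barrel to leave alone: same size, tube and black square caps as the plumb barrel but with no discs. It lies loose on the bench. Origin: its middle, 12 mm above the bench; x axis along its length.
Not all that is in view belongs to the job. What is shaped like the plumb but blue is not meant.

How it is judged:
On the way:
1. the plumb barrel is held clear of the bench (its middle more than 60 mm up) and hangs heavy end down, within 15 degrees of plumb (height (world z) of plumb above 0.06 m and angle between plumb's own x axis and vertical below 0.26 rad and contact force between plumb and the fingers above 1 N), for 0.2 s.
At the end, for the whole second after the job is handed in: The plumb barrel stands by itself on the floor of the round dish, heavy end down, upright within 10 degrees, its middle within 15 mm of the dish's centre seen from above and 33 to 41 mm above the bench, at rest; the plain spacer is within 30 mm of where it started (horizontal distance between plumb and dish below 0.015 m and height (world z) of plumb between 0.033 and 0.041 m and angle between plumb's own x axis and vertical below 0.175 rad and linear speed of plumb below 0.02 m/s and angular speed of plumb below 0.2 rad/s and distance of spacer from where it was at the start of the episode below 0.03 m); the robot touches nothing.
It fails at once if the plain spacer barrel is moved by more than 30 mm (distance of spacer from where it was at the start of the episode above 0.03 m).
It fails at once if the plumb barrel is dropped: its middle more than 60 mm above the bench with no finger touching it (height (world z) of plumb above 0.06 m and contact force between plumb and the fingers below 0.01 N).
It also fails if it takes over 48 s, if anything falls off the work surface, if the arm or the gripper's body presses on something with over 40 N, if the wrist force passes 120 N, or if a joint passes its speed limit or range.

## Working session

There is one attempt and no reset: what is moved stays moved. The work goes in short steps, Python scripts to look and compute and a tool call to move; the robot and the scene stay as the last step left them, time stands still between calls to the robot, and variables do not carry over. Pictures are saved under pics/ and viewed, about 8 in all and at most 12, crops included, and the job is handed in when it is done.

Besides the shell and the picture viewer there is one more tool, called after "Request:" by a JSON object that holds its "op" and its "data", one argument or row to a line. drive_tool: Moves the arm, as the interface text tells. Its arguments: {"type":"object","properties":{"deltas":{"type":"array","items":{"type":"array"}},"force":{"type":"number"}},"required":["deltas"]}

```bash
mkdir -p pics; ls
python3 - <<'E'
from plant import r
import cv2,json
print(r.get_state())
for n in("top","side"):
    s=r.snapshot(n); cv2.imwrite(f"pics/{n}0.png",s["color"][:,:,::-1])
    print({k:v for k,v in s.items() if k!="color"})
E
```

```text
pics
{'clock': 0.0, 'q': array([-1.11120515,  0.68999018, -0.19453619,  1.56631206,  0.15728742,
        0.90249526, -0.21510964]), 'qd': array([-0.00101507,  0.00057058,  0.00023524,  0.00012156,  0.00155593,
        0.00026117, -0.0006891 ]), 'joint_torque': array([ 5.68783412e-05, -5.27553463e+01, -1.26670025e+00, -1.53426182e+01,
       -5.26420679e-02,  6.41363018e-03,  1.68145425e-04]), 'tool_pos': array([0.25793325, 0.56863719, 0.24891523]), 'eef_rot': array([ 0.14874404,  0.69124704, -0.15001103,  0.69104951]), 'contact_force': array([-0.56202956, -0.52269033, -0.0346341 ]), 'moment': array([ 0.03630929,  0.06791687, -0.00672032]), 'opening': 1.000853824606549}
{'fov_y': 43.52406154062838, 'cx': 308.7199479651721, 'cy': 247.45003807219092, 'extrinsics': array([[-2.78775143e-02, -9.99608643e-01, -2.32473369e-03,
        -2.02471922e-02],
       [ 9.97463921e-01, -2.79699096e-02,  6.54477703e-02,
        -5.19387771e-01],
       [-6.54871794e-02, -4.94316823e-04,  9.97853288e-01,
        -1.12225347e+00],
       [ 0.00000000e+00,  0.00000000e+00,  0.00000000e+00,
         1.00000000e+00]])}
{'fov_y': 49.21540245476424, 'cx': 319.5689900935154, 'cy': 239.32002808193596, 'extrinsics': array([[ 9.34082181e-01, -3.57057425e-01,  6.88305788e-04,
        -5.02771402e-01],
       [ 2.37906025e-01,  6.23810618e-01,  7.44487096e-01,
        -1.45881824e-01],
       [-2.66254018e-01, -6.95248378e-01,  6.67636496e-01,
        -8.39889088e-01],
       [ 0.00000000e+00,  0.00000000e+00,  0.00000000e+00,
         1.00000000e+00]])}
```

View pics/top0.png

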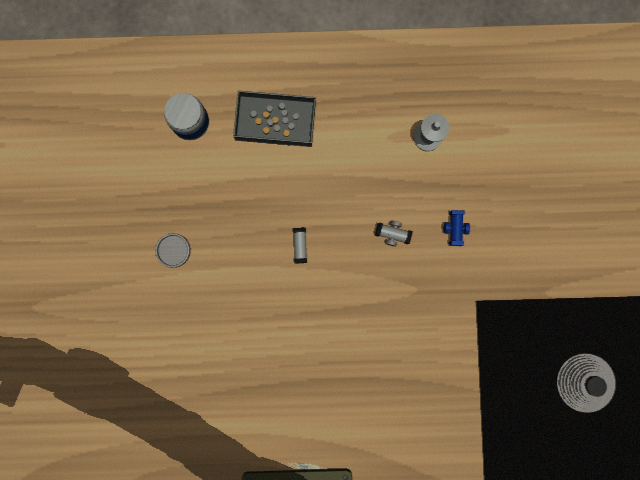

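View pics/side0.png

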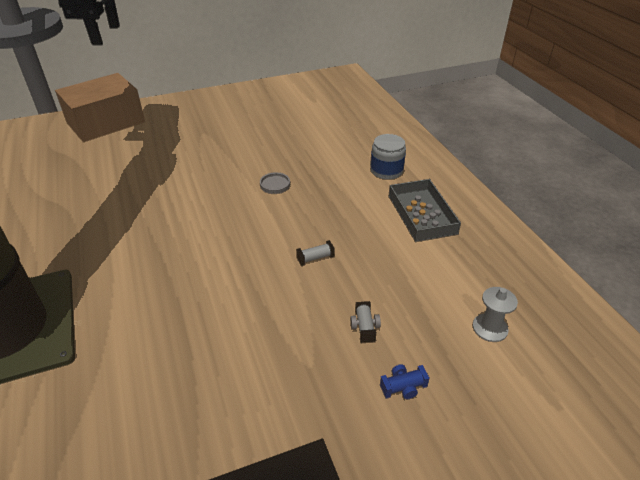

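Top view: plumb (with discs) near (393,233), spacer (300,245), dish (173,251). The side view has the plumb at (365,322) and the dish at (275,184).

```bash
cat > h.py <<'E'
import numpy as np
def K(s):
    f=240/np.tan(np.radians(s["fov_y"])/2); return f
def proj(s,P):
    p=s["extrinsics"]@np.r_[P,1]; f=K(s); return np.array([s["cx"]+f*p[0]/-p[2], s["cy"]-f*p[1]/-p[2]])
def back(s,u,v,z):
    f=K(s); E=s["extrinsics"]; R=E[:3,:3]; c=-R.T@E[:3,3]
    d=R.T@np.array([(u-s["cx"])/f,-(v-s["cy"])/f,-1]); return c+d*(z-c[2])/d[2]
E
python3 - <<'E'
from plant import r
from h import *
import cv2
t=r.snapshot("top"); s=r.snapshot("side")
for n,a,b,z in(("plumb",(393.5,233),(365.5,321),.012),("spacer",(300,245),(316,253.5),.012),("dish",(173,251),(275,184),.008)):
    P=back(t,*a,z); Q=back(s,*b,z); print(n,P.round(4),Q.round(4))
a=t["color"][205:265,358:433]; b=s["color"][285:360,330:405]; c=t["color"][221:281,136:211]; d=s["color"][150:225,240:315]
g=lambda x,h:cv2.resize(x,(400,h),interpolation=cv2.INTER_CUBIC)
im=np.vstack([np.hstack([g(a[:56],300),g(b[9:65],300)]),np.hstack([g(c[:56],300),g(d[9:65],300)])])
cv2.imwrite("pics/c1.png",im[:,:,::-1])
E
```

```text
plumb [ 0.542 -0.197  0.012] [ 0.5418 -0.1968  0.012 ]
spacer [ 0.5241 -0.0183  0.012 ] [ 0.5231 -0.0214  0.012 ]
dish [0.5197 0.2246 0.008 ] [0.5188 0.2166 0.008 ]
```

View pics/c1.png

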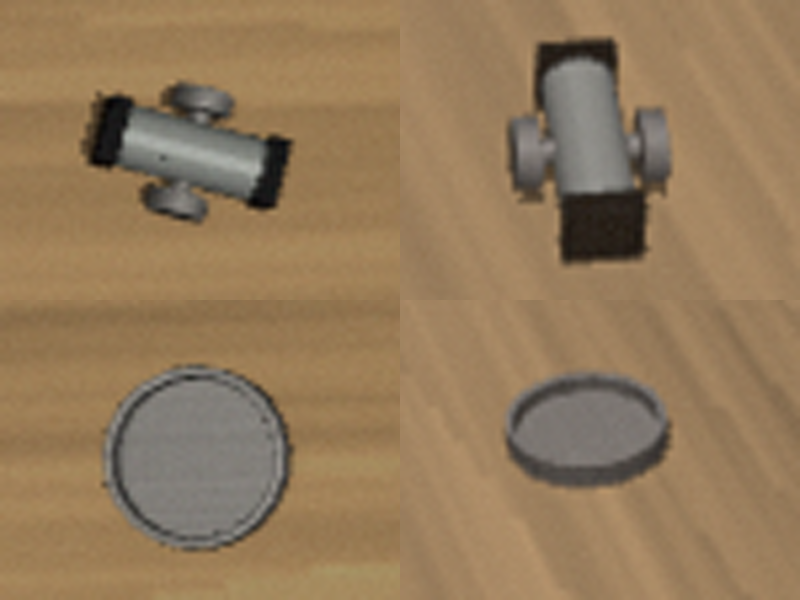

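Dish rim in the top view is centred at (172.5,250), and in the side view at (275,181.7) with z=12 mm. The plumb axis is tilted 14° in the top image. Next I compute the move.

Run:
```python
from plant import r
from h import *
from scipy.spatial.transform import Rotation as R
t=r.snapshot("top"); s=r.snapshot("side")
print("dish",back(t,172.5,250,.012),back(s,274.7,181.5,.012))
P=back(t,393,233.1,.012);print("plumb",P)
# side discs centres
d=lambda x,y:back(s,330+x/5.333-.5,294+y/5.333-.5,.012)
a,b=d(125,155),d(253,147);print("side discs",a,b,(a+b)/2,np.linalg.norm(a-b))
e=lambda x,y:back(t,358+x/5.333-.5,205+y/5.333-.5,.012)
a1,b1=e(199,104),e(175,200);print("top discs",a1,b1,(a1+b1)/2,np.linalg.norm(a1-b1))
c=e(270,172)-e(110,132)
for v in(a-b,a1-b1,[-c[1],c[0]]):print(np.degrees(np.arctan2(v[1],v[0])))
st=r.get_state();M=R.from_quat(st["eef_rot"]).as_matrix();print(M.round(3),np.degrees(np.arctan2(M[1,1],M[0,1])))
print("plumb in tool",M.T@(P-st["tool_pos"]))
```

```text
dish [0.52135235 0.22460789 0.012     ] [0.51942087 0.2201131  0.012     ]
plumb [ 0.54183863 -0.19606423  0.012     ]
side discs [ 0.5216953  -0.19255152  0.012     ] [ 0.55883661 -0.20345328  0.012     ] [ 0.54026595 -0.1980024   0.012     ] 0.03870820491179075
top discs [ 0.55915085 -0.20016893  0.012     ] [ 0.52498177 -0.19032512  0.012     ] [ 0.54206631 -0.19524703  0.012     ] 0.0355587730059856
163.64192761438875
-16.07122972084268
-15.730905467632367
[[-0.     0.413  0.911]
 [-0.001  0.911 -0.413]
 [-1.    -0.001  0.   ]] 65.60281072029824
plumb in tool [ 0.23782043 -0.57941254  0.57438905]
```

Request:
{"op": "drive_tool", "data": {
  "deltas": [
    [[3.4,0,0],[0,0,3.6],8.8],
    [[3.4,0,0],[0,0,3.6],8.8],
    [[3.4,0,0],[0,0,3.6],8.8],
    [[3.4,0,0],[0,0,3.6],8.8],
    [[3.4,0,0],[0,0,3.6],8.8],
    [[3.4,0,0],[0,0,3.6],8.8],
    [[3.4,0,0],[0,0,3.6],8.8],
    [[3.4,0,0],[0,0,3.6],8.8],
    [[3.4,0,0],[0,0,3.6],8.8],
    [[3.4,0,0],[0,0,3.6],8.8],
    [[3.4,0,0],[0,0,3.6],8.8],
    [[3.4,0,0],[0,0,3.6],8.8]
  ]
}}

```text
clock: 1.3
tool_pos: [0.5681, 0.2788, 0.2497]
eef_rot: [0.382, 0.595, -0.382, 0.595]
contact_force: [0.5, 0.4, -0.5]
opening: 1.0
```

Request:
{"op": "drive_tool", "data": {
  "deltas": [
    [[3.4,0,0],[0,0,3.6],8.8],
    [[3.4,0,0],[0,0,3.6],8.8],
    [[3.4,0,0],[0,0,3.6],8.8],
    [[3.4,0,0],[0,0,3.6],8.8],
    [[3.4,0,0],[0,0,3.6],8.8],
    [[3.4,0,0],[0,0,3.6],8.8],
    [[3.4,0,0],[0,0,3.6],8.8],
    [[3.4,0,0],[0,0,3.6],8.8],
    [[3.4,0,0],[0,0,3.6],8.8],
    [[3.4,0,0],[0,0,3.6],8.8],
    [[3.4,0,0],[0,0,3.6],8.8],
    [[3.4,0,0],[0,0,3.6],8.8]
  ]
}}

```text
clock: 2.3
tool_pos: [0.6119, -0.142, 0.2496]
eef_rot: [0.565, 0.425, -0.565, 0.425]
contact_force: [0.5, -0.6, 0.0]
opening: 1.0
```

```bash
cat > rel.py <<'E'
import sys
from plant import r
import numpy as np
from scipy.spatial.transform import Rotation as R
# target xyz and jaw angle -> what remains, in tool axes (cm, deg)
x,y,z,a=map(float,sys.argv[1:])
st=r.get_state();M=R.from_quat(st["eef_rot"]).as_matrix()
ca,sa=np.cos(np.radians(a)),np.sin(np.radians(a))
T=np.array([[0,0,-1],[ca,sa,0],[sa,-ca,0]]).T
T[:,2]=np.cross(T[:,0],T[:,1])
print("t",st["clock"],"pos",st["tool_pos"].round(4),"q",st["q"].round(2),"F",st["contact_force"].round(2),"open",round(st["opening"]*88.1,2))
print("shift cm",(M.T@(np.array([x,y,z])-st["tool_pos"])*100).round(2),"turn deg",np.degrees(R.from_matrix(M.T@T).as_rotvec()).round(2))
E
python3 rel.py .541 -.197 .016 -16
```

```text
t 2.3 pos [ 0.6119 -0.142   0.2496] q [ 0.09  0.69  0.12  1.57 -0.1   0.89 -0.04] F [ 0.45 -0.57  0.04] open 88.14
shift cm [23.36 -5.29  7.26] turn deg [-0.15 -0.01 -0.03]
```

Request:
{"op": "drive_tool", "data": {
  "deltas": [
    [[0,0,0],[2,-1.06,1.45],8.8],
    [[0,0,0],[2.5,-1.06,1.45],8.8],
    [[0,0,0],[2.5,-1.06,1.45],8.8],
    [[0,0,0],[2.5,-1.06,1.45],8.8],
    [[0,0,0],[2.5,-1.06,1.45],8.8],
    [[0,0,0],[2.5,0,0],8.8],
    [[0,0,0],[2,0,0],8.8],
    [[0,0,0],[1,0,0],8.8],
    [[0,0,0],[0,0,0],8.8],
    [[0,0,0],[0,0,0],8.8]
  ]
}}

```text
clock: 3.13
tool_pos: [0.5414, -0.1953, 0.0748]
eef_rot: [0.565, 0.426, -0.565, 0.426]
contact_force: [1.1, 0.5, -0.4]
opening: 1.002
```

```bash
python3 rel.py .541 -.197 .016 -16
python3 - <<'E'
from plant import r
from h import *
import cv2
t=r.snapshot("top"); s=r.snapshot("side")
g=lambda x:cv2.resize(x,(400,400),interpolation=cv2.INTER_CUBIC)
cv2.imwrite("pics/c2.png",np.hstack([g(t["color"][183:283,343:443]),g(s["color"][260:360,315:415])])[:,:,::-1])
st=r.get_state(); p=st["tool_pos"]
print(proj(s,p+[0,0,-.011]),proj(s,p),proj(s,p*[1,1,0]+[0,0,.012]))
E
```

```text
t 3.1333 pos [ 0.5414 -0.1953  0.0748] q [ 0.23  0.88  0.06  1.85 -0.11  0.41  0.09] F [ 1.08  0.46 -0.37] open 88.26
shift cm [5.88 0.01 0.18] turn deg [ 0.03 -0.01 -0.  ]
[367.44642695 298.28303729] [367.8922267  293.44570866] [365.41182877 320.36025929]
```

View pics/c2.png

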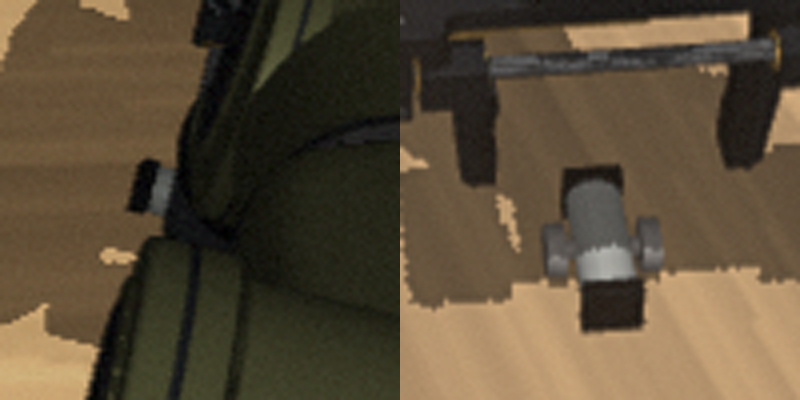

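The side view shows the fingers straddling both discs and centred: tips at about (334,306) and (400,301), with the plumb between them. I'm descending and closing.

Request:
{"op": "drive_tool", "data": {
  "deltas": [
    [[0,0,0],[1.5,0,0.1],8.8],
    [[0,0,0],[1.5,0,0],8.8],
    [[0,0,0],[1.2,0,0],8.8],
    [[0,0,0],[0.8,0,0],8.8],
    [[0,0,0],[0.6,0,0],8.8],
    [[0,0,0],[0.3,0,0],8.8],
    [[0,0,0],[0,0,0],8.8],
    [[0,0,0],[0,0,0],8.8]
  ],
  "force": 25
}}

```text
clock: 3.9
tool_pos: [0.541, -0.1965, 0.016]
eef_rot: [0.565, 0.425, -0.565, 0.426]
contact_force: [0.1, -0.5, 0.2]
opening: 1.0
```

Request:
{"op": "drive_tool", "data": {
  "deltas": [
    [[0,0,0],[0,0,0],6],
    [[0,0,0],[0,0,0],6],
    [[0,0,0],[0,0,0],4],
    [[0,0,0],[0,0,0],4],
    [[0,0,0],[0,0,0],4],
    [[0,0,0],[0,0,0],4],
    [[0,0,0],[0,0,0],4],
    [[0,0,0],[0,0,0],4],
    [[0,0,0],[0,0,0],4],
    [[0,0,0],[0,0,0],4],
    [[0,0,0],[0,0,0],4],
    [[0,0,0],[0,0,0],4]
  ]
}}

```text
clock: 4.9
tool_pos: [0.5412, -0.1965, 0.0158]
eef_rot: [0.565, 0.425, -0.564, 0.426]
contact_force: [1.7, -0.3, 0.4]
opening: 0.522
```

```bash
python3 rel.py .541 -.197 .016 -16
```

```text
t 4.9 pos [ 0.5412 -0.1965  0.0158] q [ 0.24  0.98  0.04  1.85 -0.11  0.31  0.1 ] F [ 1.74 -0.25  0.38] open 45.97
shift cm [-0.02 -0.01  0.06] turn deg [ 0.01 -0.01 -0.05]
```

Gripped at 46 mm, which is the discs' width. Now I lift gently, about 14 cm.

Request:
{"op": "drive_tool", "data": {
  "deltas": [
    [[0,0,0],[-0.4,0,0],4],
    [[0,0,0],[-0.8,0,0],4],
    [[0,0,0],[-1.2,0,0],4],
    [[0,0,0],[-1.4,0,0],4],
    [[0,0,0],[-1.6,0,0],4],
    [[0,0,0],[-1.8,0,0],4],
    [[0,0,0],[-1.8,0,0],4],
    [[0,0,0],[-1.8,0,0],4],
    [[0,0,0],[-1.5,0,0],4],
    [[0,0,0],[-1.1,0,0],4],
    [[0,0,0],[-0.6,0,0],4],
    [[0,0,0],[0,0,0],4]
  ],
  "force": 25
}}

```text
clock: 5.9
tool_pos: [0.5412, -0.1966, 0.1572]
eef_rot: [0.565, 0.425, -0.564, 0.426]
contact_force: [0.0, 0.5, -1.7]
opening: 0.52
```

Request:
{"op": "drive_tool", "data": {
  "deltas": [
    [[0,0,0],[0,0,0],4],
    [[0,0,0],[0,0,0],4],
    [[0,0,0],[0,0,0],4],
    [[0,0,0],[0,0,0],4],
    [[0,0,0],[0,0,0],4],
    [[0,0,0],[0,0,0],4],
    [[0,0,0],[0,0,0],4],
    [[0,0,0],[0,0,0],4],
    [[0,0,0],[0,0,0],4],
    [[0,0,0],[0,0,0],4],
    [[0,0,0],[0,0,0],4],
    [[0,0,0],[0,0,0],4]
  ]
}}

```text
clock: 6.9
tool_pos: [0.5408, -0.1964, 0.1557]
eef_rot: [0.565, 0.426, -0.565, 0.426]
contact_force: [0.8, 0.1, -2.2]
opening: 0.521
```

```bash
python3 rel.py .520 .223 .16 -16
python3 - <<'E'
from plant import r
from h import *
import cv2
s=r.snapshot("side"); u,v=proj(s,r.get_state()["tool_pos"]-[0,0,.004]); print(u,v)
u0,v0=int(u)-50,int(v)-50
cv2.imwrite("pics/c3.png",cv2.resize(s["color"][v0:v0+100,u0:u0+100],(600,600),interpolation=cv2.INTER_CUBIC)[:,:,::-1])
E
```

```text
t 6.9 pos [ 0.5408 -0.1964  0.1557] q [ 0.22  0.75  0.08  1.81 -0.1   0.58  0.08] F [ 0.77  0.07 -2.24] open 45.92
shift cm [ -0.43 -13.55 -39.74] turn deg [ 0.01 -0.01  0.  ]
370.59187810873624 258.13335362652333
```

View pics/c3.png

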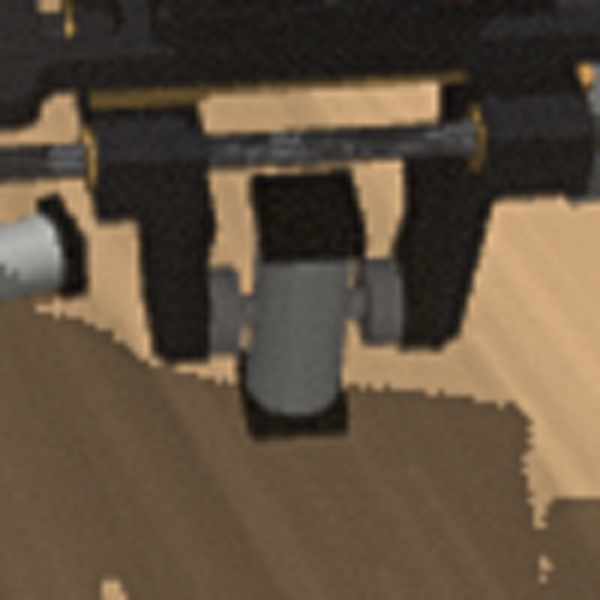

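It hangs plumb between the fingers: top cap at about (307,215), foot at (297,420). Now I carry it to the dish.

Request:
{"op": "drive_tool", "data": {
  "deltas": [
    [[0,0,0],[0,-0.2,-0.6],4],
    [[0,0,0],[0,-0.4,-1.2],4],
    [[0,0,0],[0,-0.6,-1.8],4],
    [[0,0,0],[0,-0.8,-2.3],4],
    [[0,0,0],[0,-0.8,-2.3],4],
    [[0,0,0],[0,-0.8,-2.3],4],
    [[0,0,0],[0,-0.8,-2.3],4],
    [[0,0,0],[0,-0.8,-2.3],4],
    [[0,0,0],[0,-0.8,-2.3],4],
    [[0,0,0],[0,-0.8,-2.3],4],
    [[0,0,0],[0,-0.8,-2.3],4],
    [[0,0,0],[0,-0.8,-2.3],4]
  ]
}}

```text
clock: 7.95
tool_pos: [0.5262, 0.0631, 0.1558]
eef_rot: [0.564, 0.426, -0.564, 0.426]
contact_force: [0.0, -0.1, -2.2]
opening: 0.519
```

Request:
{"op": "drive_tool", "data": {
  "deltas": [
    [[0,0,0],[0,-0.8,-2.3],4],
    [[0,0,0],[0,-0.8,-2.3],4],
    [[0,0,0],[0,-0.8,-2.3],4],
    [[0,0,0],[0,-0.8,-2.3],4],
    [[0,0,0],[0,-0.7,-2.0],4],
    [[0,0,0],[0,-0.5,-1.8],4],
    [[0,0,0],[0,-0.4,-1.2],4],
    [[0,0,0],[0,-0.2,-0.6],4],
    [[0,0,0],[0,0,0],4],
    [[0,0,0],[0,0,0],4],
    [[0,0,0],[0,0,0],4],
    [[0,0,0],[0,0,0],4]
  ]
}}

```text
clock: 8.95
tool_pos: [0.5199, 0.2146, 0.1558]
eef_rot: [-0.565, -0.425, 0.565, -0.425]
contact_force: [0.6, -0.0, -1.5]
opening: 0.519
```

```bash
python3 rel.py .520 .223 .041 -16
```

```text
t 8.95 pos [0.5199 0.2146 0.1558] q [-0.59  0.75  0.19  1.85 -0.25  0.56 -0.52] F [ 0.55 -0.01 -1.53] open 45.74
shift cm [11.47 -0.23 -0.82] turn deg [-0.14  0.06 -0.01]
```

Request:
{"op": "drive_tool", "data": {
  "deltas": [
    [[0,0,0],[0.6,-0.1,-0.4],4],
    [[0,0,0],[1.2,-0.1,-0.4],4],
    [[0,0,0],[1.5,0,0],4],
    [[0,0,0],[1.5,0,0],4],
    [[0,0,0],[1.5,0,0],4],
    [[0,0,0],[1.2,0,0],4],
    [[0,0,0],[0.6,0,0],4],
    [[0,0,0],[0,0,0],4],
    [[0,0,0],[0,0,0],4],
    [[0,0,0],[0,0,0],4],
    [[0,0,0],[0,0,0],4],
    [[0,0,0],[0,0,0],4]
  ]
}}

```text
clock: 9.95
tool_pos: [0.5205, 0.2249, 0.0755]
eef_rot: [0.565, 0.425, -0.564, 0.426]
contact_force: [-0.2, -0.2, -2.3]
opening: 0.522
```

```bash
python3 rel.py .520 .223 .041 -16
python3 - <<'E'
from plant import r
from h import *
import cv2
s=r.snapshot("side"); t=r.snapshot("top")
p=r.get_state()["tool_pos"]
print("swivel,foot proj",proj(s,p-[0,0,.0038]),proj(s,p-[0,0,.0368]))
cv2.imwrite("pics/c4.png",np.hstack([cv2.resize(a,(400,400),interpolation=cv2.INTER_CUBIC) for a in(s["color"][110:210,225:325],t["color"][200:300,120:220])])[:,:,::-1])
E
```

```text
t 9.95 pos [0.5205 0.2249 0.0755] q [-0.57  0.88  0.14  1.88 -0.28  0.4  -0.5 ] F [-0.21 -0.21 -2.31] open 46.02
shift cm [ 3.45 -0.    0.2 ] turn deg [ 0.   -0.06 -0.07]
swivel,foot proj [272.81978619 156.73389303] [273.73777106 169.98298208]
```

View pics/c4.png

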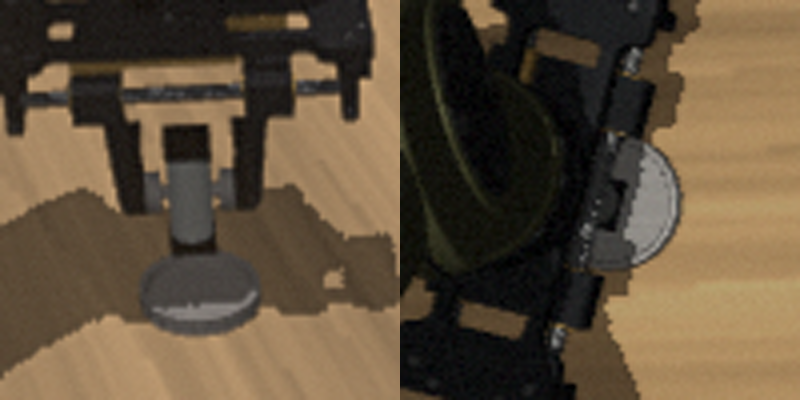

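Swivel seen at (272,157.6), predicted (272.8,156.7). It hangs upright over the dish, centred within a few mm. I'm lowering slowly.

Request:
{"op": "drive_tool", "data": {
  "deltas": [
    [[0,0,0],[0.5,0,0.1],4],
    [[0,0,0],[0.6,0,0.1],4],
    [[0,0,0],[0.6,0,0],4],
    [[0,0,0],[0.6,0,0],4],
    [[0,0,0],[0.4,0,0],4],
    [[0,0,0],[0.3,0,0],4],
    [[0,0,0],[0.2,0,0],4],
    [[0,0,0],[0,0,0],4],
    [[0,0,0],[0,0,0],4],
    [[0,0,0],[0,0,0],4],
    [[0,0,0],[0,0,0],4],
    [[0,0,0],[0,0,0],4]
  ]
}}

```text
clock: 11.05
tool_pos: [0.5196, 0.2228, 0.043]
eef_rot: [0.565, 0.426, -0.565, 0.426]
contact_force: [0.3, -0.9, -2.6]
opening: 0.525
```

Request:
{"op": "drive_tool", "data": {
  "deltas": [
    [[0,0,0],[0.05,0,0],4],
    [[0,0,0],[0.05,0,0],4],
    [[0,0,0],[0.05,0,0],4],
    [[0,0,0],[0,0,0],4],
    [[0,0,0],[0,0,0],4],
    [[0,0,0],[0,0,0],4]
  ]
}}

```text
clock: 11.55
tool_pos: [0.5194, 0.2227, 0.0412]
eef_rot: [-0.565, -0.426, 0.565, -0.426]
contact_force: [-0.2, -0.2, -2.3]
opening: 0.521
```

```bash
python3 rel.py .520 .223 .041 -16
```

```text
t 11.55 pos [0.5194 0.2227 0.0412] q [-0.55  0.94  0.12  1.89 -0.29  0.33 -0.49] F [-0.2  -0.23 -2.26] open 45.91
shift cm [ 0.02  0.05 -0.05] turn deg [ 0.01 -0.    0.  ]
```

Request:
{"op": "drive_tool", "data": {
  "deltas": [
    [[0,0,0],[0.04,0,0],4],
    [[0,0,0],[0.04,0,0],4],
    [[0,0,0],[0,0,0],4],
    [[0,0,0],[0,0,0],4],
    [[0,0,0],[0,0,0],4]
  ]
}}

```text
clock: 11.97
tool_pos: [0.5196, 0.2232, 0.0407]
eef_rot: [0.565, 0.426, -0.564, 0.426]
contact_force: [-0.2, 1.4, 3.4]
opening: 0.521
```

```bash
python3 rel.py .520 .223 .041 -16
```

```text
t 11.9667 pos [0.5196 0.2232 0.0407] q [-0.55  0.94  0.11  1.89 -0.29  0.33 -0.49] F [-0.18  1.36  3.36] open 45.92
shift cm [-0.03  0.04  0.01] turn deg [ 0.02 -0.05 -0.02]
```

The foot is on the floor: force changed from −2.3 to +3.4 N, at the expected height. I'm releasing gently.

Request:
{"op": "drive_tool", "data": {
  "deltas": [
    [[0,0,0],[0,0,0],4.6],
    [[0,0,0],[0,0,0],4.7],
    [[0,0,0],[0,0,0],4.8],
    [[0,0,0],[0,0,0],4.9],
    [[0,0,0],[0,0,0],5],
    [[0,0,0],[0,0,0],5.2],
    [[0,0,0],[0,0,0],5.6],
    [[0,0,0],[0,0,0],6],
    [[0,0,0],[0,0,0],6.5],
    [[0,0,0],[0,0,0],7],
    [[0,0,0],[0,0,0],7.5],
    [[0,0,0],[0,0,0],7.5]
  ],
  "force": 5
}}

```text
clock: 12.97
tool_pos: [0.5195, 0.2227, 0.0404]
eef_rot: [0.565, 0.426, -0.565, 0.426]
contact_force: [0.2, -0.2, 0.8]
opening: 0.858
```

Request:
{"op": "drive_tool", "data": {
  "deltas": [
    [[0,0,0],[-0.5,0,0],7.5],
    [[0,0,0],[-1.5,0,0],7.5],
    [[0,0,0],[-2.5,0,0],7.5],
    [[0,0,0],[-3,0,0],7.5],
    [[0,0,0],[-3,0,0],7.5],
    [[0,0,0],[-3,0,0],7.5],
    [[0,0,0],[-2,-1.5,0],7.5],
    [[0,0,0],[-1,-2.5,2],7.5],
    [[0,0,0],[0,0,3],7.5],
    [[0,0,0],[0,0,3],7.5],
    [[0,0,0],[0,0,0],7.5],
    [[0,0,0],[0,0,0],7.5]
  ]
}}

```text
clock: 13.97
tool_pos: [0.4586, 0.1552, 0.2061]
eef_rot: [-0.565, -0.425, 0.565, -0.425]
contact_force: [-0.4, 0.5, -0.3]
opening: 0.854
```

```bash
python3 rel.py .520 .223 .041 -16
python3 - <<'E'
from plant import r
from h import *
import cv2
s=r.snapshot("side"); t=r.snapshot("top")
print("expected top-cap centre",proj(s,[.5196,.223,.070]),proj(t,[.5196,.223,.070]),"dish in top 172.5,250")
cv2.imwrite("pics/c5.png",np.hstack([cv2.resize(a,(400,400),interpolation=cv2.INTER_CUBIC) for a in(s["color"][110:210,225:325],t["color"][200:300,120:220])])[:,:,::-1])
E
```

```text
t 13.9667 pos [0.4586 0.1552 0.2061] q [-0.55  0.59  0.21  2.04 -0.23  0.53 -0.47] F [-0.43  0.52 -0.28] open 75.28
shift cm [16.51  4.   -8.22] turn deg [-0.18  0.01 -0.01]
expected top-cap centre [272.78859797 157.83455327] [166.07139004 248.97799331] dish in top 172.5,250
```

View pics/c5.png

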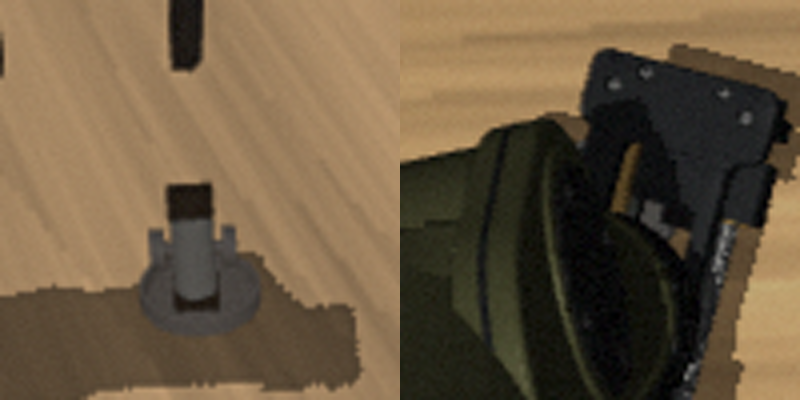

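```bash
python3 -c "
from plant import r
print(r.finish_job())"
```

```text
the job is handed in; nothing more can be done
None
```

The plumb barrel is standing upright, heavy end down, in the round dish. I handed the job in at about 14 s of the 48 s allowed, and the interface gave no verdict.

**What I did:** I gripped it by the two discs (the jaws closed to 46 mm, matching the discs). I lifted it to about 15 cm, where it hung plumb with the heavy end down, and carried it to the dish. I lowered it until the wrist force showed the foot on the floor, at the expected height, then opened gently and backed off.

**Last checks:**
- **Barrel:** the final side picture shows it upright in the dish, within about 3 mm of centre by eye. The gripper is clear of it and the wrist force is back near zero.
- **Dish position:** the two cameras disagreed by about 4 mm in y, so I aimed between them. That is well inside the 15 mm tolerance.
- **Top view:** the arm blocked the final top picture, so the centring rests on the side picture and the measured tool position.
- **Spacer:** I did not measure it again at the end. The arm only passed over it, well above the bench.

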